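Free the copper T-key from its slotted guard and lay it in the slide tray

ROBOT

A 6-joint arm with a two-finger parallel gripper is mounted at the origin on the work surface. World frame = base frame: x ahead of the robot, y to its left, z up, the work surface at z = 0. Lengths are in m, angles in rad, forces in N, time in s.
With the tool pointing down it reaches from about 0.375 to 0.9 m from the base axis. Payload 3.1 kg.
Tool frame: the origin (TCP) lies on the front face of the gripper's body, between the roots of the fingers; the fingertips stand 70 mm ahead of it and the grasp point (between the pads) lies 51 mm ahead of it; z points along the fingers, y is the line along which they close (so a half turn about z gives the same grasp; the last joint's range is limited). The gripper opens to 87 mm and grips with 3 to 60 N. Pads are 19 mm wide; open, the fingers measure 117 mm over their backs; the gripper's body (75 mm by 190 mm) begins 51 mm behind the grasp point.
Start: joints at [1.131, 0.527, 1.433, -0, 1.181, -0.178], TCP at [0.162, 0.604, 0.292] pointing down, gripper open.
Joint ranges: [-3.08, 3.08], [-0.75, 2.2], [0.22, 2.44], [-1.43, 4.57], [0, 2.65], [-2.85, 2.85]. Speed limits (rad/s): [2.79, 2.79, 3.14, 3.14, 3.14, 3.14].

INTERFACE

Orientations are given as [roll, pitch, yaw] about the fixed x, y, z axes, in that order (R = Rz(yaw) Ry(pitch) Rx(roll)).
In Python, from bench import * gives the robot as it stands. The module is installed in compiled form; this text tells all that it offers.
- The arm moves only by the shell command python3 -m jog 'ROWS'. ROWS is JSON, a list of rows, each an object of numbers: "ax", "ay", "az": the turn, a rotation vector about the tool's x, y, z in degrees; "x", "y", "z": the shift along the tool's x, y, z in mm; "claw": the finger opening in mm, from 0 to 87. A call has 1 to 20 rows; each row shifts and turns the commanded pose from where the row before left it, along the tool's axes as they then stand; what a row does not reach is not made up. A row lasts 1/8 s, in which the tool goes at most 62.5 mm and 10.7 degrees, less where a joint would pass 70% of its speed; a pose out of reach is approached as far as the arm can. A call is refused whole if a number of a shift passes 62.5 or a number of a turn 10.7, either way. A call with a gripper value outside its range is refused whole. The fingers move at their own pace and stop on an object; the grip force is fixed at half the most. Time passes only in rows, so rows that do not move let the fingers close. It gives the time, the measured TCP pose, the force, the opening and the grip force at its end, in the units of the state.
- state(): the state, without advancing time (a new reading comes with each control period).
- read_camera(name): name is "scene" or "top" or "wrist"; returns a dict with "image" (480x640x3 uint8, red, green, blue), "depth" (480x640 float32, m along the optical axis (not along the pixel's ray), 0 where there is no reading), "K" (3x3 intrinsics, pixels), "camera_from_world" (4x4, takes a point from world to camera coordinates). Camera axes: x right, y down, z forward; pixel columns grow to the right and rows downward; lengths in m; the calibration is good to about 2 mm. A picture is of the moment at which its call begins.
- close_job(): hands the job in; it is judged then, once.
Trained networks look in the newest picture that a camera, given by its name, has taken for a name from the list of things; names that differ only in an ending like _2 or _b are one class to them, and where a whole thing is asked for, a point or a joint stands for the part that bears it (a point fixed in the world has none). Each returns a list of dicts, best first, with "p" (0 to 1); they miss things now and then, are a little off and sometimes report something else, mostly with a low value. They report only what shows in the picture. A call takes as long as a camera call. They do not tell look-alikes from the thing itself.
- find_in(camera, label): "point" ([row, column] in pixels, amid what is visible of it).
- trace(camera, label): "pixels" (480x640 bool, what is visible of it) and "point" ([row, column] in pixels, amid what is visible of it).
- pinpoint(camera, label): "point" ([row, column] in pixels: a listed point, or the origin of a listed thing).
The state is a dict: "time": time; "joint_pos": joint angles; "qd": joint speeds; "joint_torque": joint torques, N m; "tcp_pos": TCP position; "tcp_rot": TCP orientation; "contact_force": force on the tool from outside, world axes, zero at the start; "torque": the same for the moment, N m; "width": finger opening in m; "grip_force": force on a finger pad.
Only numpy, scipy, OpenCV 4.12 (cv2) and the standard library are available. Lean on these libraries where they do the work, as an engineer would, in place of code of your own. Each camera call takes 0.05 s, during which the arm holds its last target. There are 200 camera calls.

TASK

Turn the standing copper T-key until its foot lines up with the slot of the blue guard plate and lift it out without forcing it against the guard, then lean it on the sloping wooden rest and let go of it. Take it again across its stem, bring it level, and lay it gently flat inside the clear slide tray and leave it there at rest. Leave the other things on the shelf where they are.

Things in the scene. Friction and masses are not known exactly. Their poses are not given: they have to be found in the camera images.
- key_mid (a point): Middle of the loose copper T-key, half-way up: 70 mm above its foot's underside, on the stem's axis. Flat T, 140 mm high, 14 mm thick (y), 0.18-0.33 kg: foot bar 80 mm long (x), 16 mm high (z); stem 16 mm wide (x) rising 124 mm from the foot's middle (z: foot to stem's free end). Starts upright, foot under the guard plate, turned 50-130 degrees from the slot. Half a turn about z: same shape.
- key: The same T-key as a  origin at the centre of the underside of its foot, axes as for key_mid. Its centre of mass is about 50 mm above the underside.
- caddy: Fixed 116 mm square stand holding the key; origin under its centre. White floor board 6 mm thick, corner posts, open sides, blue guard plate 36 to 42 mm up. Guard opening, centred: a slot along the caddy's x, 88 mm long, 19 mm wide, widened to a 28 mm square in the middle, where the stem turns freely. The foot passes only when along the caddy's x; below the guard it has 14 mm free height.
- rest: Fixed wooden rest, base 110 (x) by 80 mm (y); origin under its centre. From a vee a back board 70 mm wide (y) rises 58 mm at 45 degrees towards -x, and a ledge square to it rises 26 mm at 45 degrees towards +x. The key leans flat face on the board, foot's underside on the ledge, foot along y, stem rising towards -x and overhanging the board freely.
- rest_vee (a point): The inner corner line of the rest's vee, mid-width: 10 mm along +x and 30 mm above the rest's origin. Axes as the rest.
- runners: Fixed wooden base with two wooden runners, 320 mm (x) by 164 mm (y), runner tops 29 mm above the shelf; origin at the centre of its underside.
- tray_floor (a point): Centre of the inner floor of the clear bluish acrylic slide tray, 10 mm above the shelf. The tray is 190 mm (x) by 124 mm (y) outside, 4 mm walls rising 20 mm above its floor, inside 182 by 116 mm. Axes as the runners: x is the direction it slides.
- tray (a joint): Slide of the tray along the runners' x from mid-travel (m), -0.06 to 0.06; it slides stiffly (about 4 N) and stays where left. It need not be moved.
- shell: Loose pearl shell disc, 90 mm across, 10 mm high, a bystander; origin under its centre.
- slate: Loose dark slate square 90 by 90 by 8 mm, a bystander; origin under its centre.
- bar: Loose straight copper spacer bar 120 mm (x) by 14 by 12 mm lying on the shelf, a bystander; origin under its centre.
- pot: Loose lilac ceramic pinch pot, 80 mm across, 50 mm high, a bystander; origin under its centre.
- glue: Loose closed jar 60 mm across, 110 mm high, a bystander; origin under its centre.
- spreader: Loose spatula 190 mm long lying on the shelf, a bystander; origin near its middle.
Mind the look-alikes: they are no part of the job. Of the things that look like the key, the smallest one is meant.

How it is judged:
By the outcome, as a careful person would: the job done as asked, in the order asked, and still so for the second after the job is handed in, with the robot touching nothing.
It also fails if it takes over 61 s, if anything falls off the work surface, if the arm or the gripper's body presses on something with over 40 N, if the wrist force passes 120 N, or if a joint passes its speed limit or range.

## Working session

There is one attempt and no reset: what is moved stays moved. The work goes in short steps, Python scripts to look and compute and a shell command to move; the robot and the scene stay as the last step left them, time stands still between calls to the robot, and variables do not carry over. Pictures are saved under pics/ and viewed, at most 13 in all, crops included, and the job is handed in when it is done.

```bash
mkdir -p pics; cat > h.py <<'E'
from bench import *
import numpy as np, cv2
from scipy.spatial.transform import Rotation as R
def world(c,px,z=None):
    """pixel(s) [row,col] -> world, by depth or at plane z"""
    K=c["K"];T=np.linalg.inv(c["camera_from_world"]);r,cc=px
    d=np.array([(cc-K[0,2])/K[0,0],(r-K[1,2])/K[1,1],1.])
    if z is None: s=c["depth"][int(round(r)),int(round(cc))]
    else: s=(z-T[2,3])/(T[:3,:3]@d)[2]
    return T[:3,:3]@(d*s)+T[:3,3]
def cloud(c):
    K=c["K"];T=np.linalg.inv(c["camera_from_world"]);v,u=np.mgrid[:480,:640];D=c["depth"]
    P=np.stack([(u-K[0,2])/K[0,0]*D,(v-K[1,2])/K[1,1]*D,D],-1)
    W=P@T[:3,:3].T+T[:3,3];W[D==0]=np.nan;return W
def save(c,n): cv2.imwrite("pics/"+n,c["image"][:,:,::-1])
E
python3 - <<'E'
from h import *
np.set_printoptions(precision=3,suppress=True)
for cam in("scene","top"):
    c=read_camera(cam);save(c,cam+"0.png")
    print(cam,c["K"][0,0],np.linalg.inv(c["camera_from_world"])[:3,3])
    for l in["key","key_mid","caddy","rest","rest_vee","runners","tray_floor","shell","slate","bar","pot","glue","spreader"]:
        for o in pinpoint(cam,l)[:3]:
            p=o["point"];print(l,round(o["p"],2),np.round(p),world(c,p,{"key_mid":.08,"rest_vee":.03,"tray_floor":.01}.get(l,0)))
print(state())
E
```

```text
scene 497.58230665550695 [1.347 0.027 0.863]
key 0.87 [211. 431.] [ 0.364  0.258 -0.   ]
key 0.71 [262. 484.] [ 0.537  0.368 -0.   ]
key 0.58 [261. 424.] [0.543 0.227 0.   ]
key_mid 0.96 [184. 438.] [0.351 0.265 0.08 ]
key_mid 0.68 [236. 430.] [0.542 0.227 0.08 ]
caddy 0.62 [262. 418.] [0.549 0.213 0.   ]
rest 0.98 [244. 330.] [0.503 0.004 0.   ]
rest 0.21 [315. 495.] [0.689 0.365 0.   ]
rest_vee 0.6 [234. 328.] [ 0.502 -0.002  0.03 ]
runners 0.85 [253. 211.] [ 0.556 -0.278  0.   ]
tray_floor 0.81 [255. 206.] [ 0.573 -0.283  0.01 ]
slate 0.85 [332. 321.] [ 0.758 -0.002  0.   ]
slate 0.72 [230. 134.] [ 0.494 -0.483  0.   ]
slate 0.17 [341. 398.] [0.769 0.155 0.   ]
bar 0.74 [207. 337.] [0.369 0.016 0.   ]
pot 0.66 [316. 496.] [0.69  0.366 0.   ]
glue 0.86 [244. 523.] [ 0.467  0.473 -0.   ]
spreader 0.68 [231. 136.] [ 0.496 -0.478  0.   ]
top 450.6685525200267 [0.343 0.017 1.183]
key 0.69 [264. 242.] [0.539 0.221 0.   ]
key 0.69 [275. 186.] [0.529 0.37  0.   ]
key 0.55 [333. 234.] [0.365 0.257 0.   ]
key_mid 0.65 [333. 226.] [0.365 0.259 0.08 ]
key_mid 0.62 [257. 234.] [0.546 0.223 0.0
[... 485 characters left out ...]
0.768 -0.005  0.   ]
bar 0.65 [318. 325.] [ 0.372  0.02  -0.   ]
pot 0.96 [218. 183.] [0.685 0.366 0.   ]
glue 0.7 [306. 145.] [ 0.464  0.48  -0.   ]
spreader 0.72 [244. 503.] [ 0.499 -0.477  0.   ]
spreader 0.27 [235. 426.] [ 0.552 -0.277  0.   ]
{'time': 1.4, 'joint_pos': array([ 1.13 ,  0.528,  1.433,  0.   ,  1.181, -0.178]), 'qd': array([-0.001, -0.   ,  0.002,  0.002,  0.002, -0.   ]), 'joint_torque': array([ -0.   , -44.002, -17.697,   0.063,   0.051,   0.   ]), 'tcp_pos': array([0.162, 0.604, 0.292]), 'tcp_rot': array([-3.142, -0.   ,  2.88 ]), 'contact_force': array([ 0.88 ,  0.426, -0.15 ]), 'torque': array([-0.025, -0.036, -0.03 ]), 'grip_force': 0.0, 'width': 0.08689162164705942}
```

View pics/scene0.png

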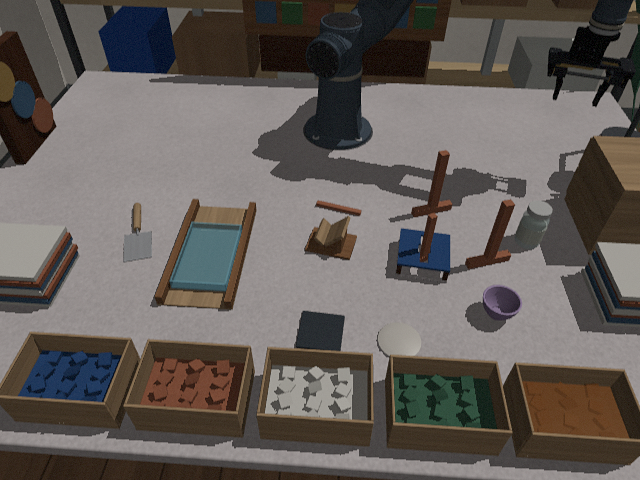

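View pics/top0.png

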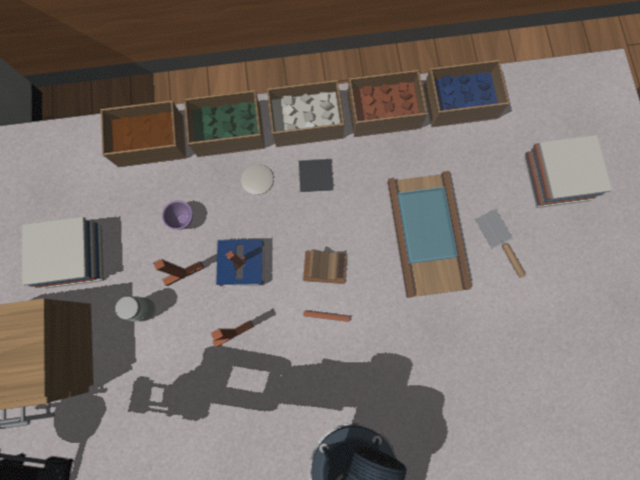

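```bash
python3 - <<'E'
from h import *
np.set_printoptions(precision=3,suppress=True)
C={k:read_camera(k) for k in("top","scene")}
W={k:cloud(c) for k,c in C.items()}
np.savez("c0.npz",**{k+"W":W[k] for k in W},**{k+"I":C[k]["image"] for k in C})
for k in C:
    for l in("caddy","rest","runners","tray","key"):
        for o in trace(k,l)[:3]:
            P=W[k][o["pixels"]];P=P[~np.isnan(P[:,0])]
            if l=="caddy":P=P[(P[:,2]>.03)&(P[:,2]<.05)]
            if len(P)<10: continue
            r=cv2.minAreaRect((P[:,:2]*1000).astype(np.float32))
            print(k,l,round(o["p"],2),o["point"],len(P),np.round(r[0]),np.round(r[1]),round(r[2],1),"z",np.percentile(P[:,2],[1,50,99]))
im=cv2.resize(C["scene"]["image"][135:285,380:520],None,fx=4,fy=4,interpolation=3)
im2=cv2.resize(C["top"]["image"][230:300,140:270],(560,301),interpolation=3)
im=np.clip(im.astype(float)*1.6,0,255).astype(np.uint8);
cv2.imwrite("pics/crop1.png",im[:,:,::-1])
# top faces
for k in W:
  for n,x,y in(("key",.545,.224),("L1",.365,.257),("L2",.535,.375)):
    w=W[k];m=(np.abs(w[...,0]-x)<.07)&(np.abs(w[...,1]-y)<.07)&(w[...,2]>.055)
    P=w[m];
    if len(P): 
        zt=np.percentile(P[:,2],98);print(k,n,len(P),"top z",zt,"top mean",P[P[:,2]>zt-.012].mean(0),"all",P.mean(0))
E
```

```text
top caddy 0.91 [263.7, 242.1] 1728 [541. 219.] [118. 116.] 83.6 z [0.036 0.042 0.047]
top caddy 0.35 [266.2, 323.9] 455 [500.  -7.] [46. 71.] 77.9 z [0.03  0.041 0.05 ]
top rest 0.95 [266.4, 322.6] 1309 [504.   3.] [111.  84.] 78.1 z [0.002 0.036 0.071]
top runners 0.59 [234.1, 428.0] 7548 [ 556. -284.] [176. 324.] 89.8 z [0.001 0.01  0.033]
top tray 0.88 [222.8, 428.6] 3530 [ 580. -279.] [201. 135.] 0.4 z [0.005 0.011 0.033]
top key 0.78 [271.7, 176.3] 580 [533. 371.] [ 28. 105.] 11.6 z [0.007 0.05  0.188]
top key 0.73 [332.8, 227.3] 486 [371. 258.] [ 35. 105.] 20.6 z [-0.002  0.025  0.188]
scene caddy 0.92 [259.6, 419.0] 1621 [542. 220.] [115. 120.] 83.4 z [0.033 0.04  0.043]
scene rest 0.71 [240.5, 334.1] 1471 [492.   7.] [113. 109.] 79.5 z [-0.002  0.017  0.068]
scene runners 0.76 [258.9, 207.6] 7661 [ 541. -284.] [182. 353.] 89.8 z [-0.001  0.009  0.03 ]
scene tray 0.72 [255.4, 208.2] 3816 [ 565. -276.] [137. 225.] 89.1 z [0.004 0.009 0.03 ]
scene key 0.98 [235.4, 425.5] 454 [469. 241.] [ 26. 182.] 77.6 z [-0.002  0.081  0.146]
scene key 0.95 [245.2, 494.9] 1233 [450. 420.] [ 86. 289.] 60.2 z [-0.003  0.058  0.185]
scene key 0.79 [194.9, 438.3] 1056 [324. 273.] [ 93. 440.] 68.0 z [-0.004  0.053  0.185]
top key 111 top z 0.1488984308059404 top mean [0.541 0.219 0.145] all [0.539 0.217 0.118]
top L1 220 top z 0.18838954963482185 top mean [0.364 0.255 0.185] all [0.364 0.252 0.147]
top L2 303 top z 0.1877239320165235 top mean [0.533 0.37  0.184] all [0.531 0.367 0.141]
scene key 306 top z 0.14548137811723458 top mean [0.546 0.221 0.142] all [0.547 0.221 0.104]
scene L1 526 top z 0.18496634053254085 top mean [0.369 0.258 0.181] all [0.372 0.257 0.126]
scene L2 655 top z 0.18496112176770685 top mean [0.539 0.372 0.181] all [0.541 0.371 0.127]
```

View pics/crop1.png

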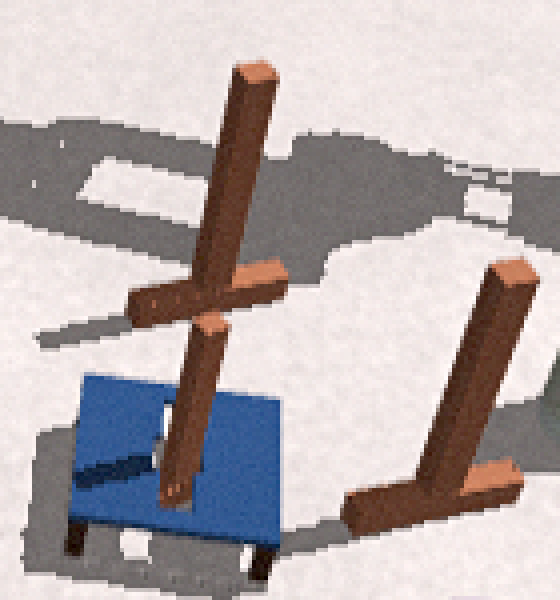

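The scene crop shows the guarded key (stem foot near crop (175,490)), slot running up the image, and the two taller look-alikes beside it (crop (205,300) and (460,480)). Move above the key while fitting the fixtures' headings.

```bash
python3 -m jog '[{"x":-46.8,"y":-27.2},{"x":-46.8,"y":-27.2},{"x":-46.8,"y":-27.2},{"x":-46.8,"y":-27.2},{"x":-46.8,"y":-27.2},{"x":-46.8,"y":-27.2},{"x":-46.8,"y":-27.2},{"x":-46.8,"y":-27.2},{"x":-46.8,"y":-27.2},{"x":-46.8,"y":-27.2},{}]'
python3 - <<'E'
from h import *
np.set_printoptions(precision=3,suppress=True)
z=np.load("c0.npz")
c=read_camera("wrist");save(c,"w1.png");w=cloud(c)
T=np.linalg.inv(c["camera_from_world"]);print("wristcam",T,c["K"][0,0]);print(state())
for l in("key","caddy"):
    for o in trace("wrist",l)[:3]:
        P=w[o["pixels"]];P=P[~np.isnan(P[:,0])];print(l,round(o["p"],2),o["point"],P.mean(0),np.percentile(P[:,2],[1,99]))
def ang(P): 
    q=P[:,:2]-P[:,:2].mean(0);u,s,v=np.linalg.svd(q,full_matrices=False);return np.degrees(np.arctan2(v[0,1],v[0,0])),s/np.sqrt(len(P))
for k in("top","scene"):
    W=z[k+"W"];I=z[k+"I"].astype(int);x,y,h=W[...,0],W[...,1],W[...,2]
    # rest: height profile by plane fits
    m=(abs(x-.503)<.07)&(abs(y-.003)<.07)&(h>.032)
    P=W[m];print(k,"rest high",len(P),P.mean(0),"top of board",P[P[:,2]>.062].mean(0),ang(P[P[:,2]>.062]))
    # runners: tops z~.029
    m=(abs(x-.556)<.2)&(abs(y+.284)<.11)&(h>.024)&(h<.036)&(I[...,0]>I[...,2]+8)
    P=W[m]
    for s in(-1,1):
        Q=P[(P[:,1]+.284)*s>.045];print(" runner",s,len(Q),Q.mean(0),ang(Q))
    m=(abs(x-.575)<.14)&(abs(y+.28)<.08)&(I[...,2]>I[...,0]+15);Q=W[m];r=cv2.minAreaRect((Q[:,:2]*1000).astype(np.float32));print(" tray blue",len(Q),Q.mean(0),r)
    m=(abs(x-.5415)<.075)&(abs(y-.22)<.075)&(I[...,2]>I[...,0]+30)&(abs(h-.042)<.008);Q=W[m];print(" guard",len(Q),Q.mean(0),cv2.minAreaRect((Q[:,:2]*1000).astype(np.float32)))
E
```

```text
wristcam [[ 0.259  0.933  0.249  0.094]
 [ 0.966 -0.25  -0.068  0.623]
 [-0.002  0.258 -0.966  0.385]
 [ 0.     0.     0.     1.   ]] 387.5245322069746
{'time': 2.05, 'joint_pos': array([ 1.131,  0.528,  1.433, -0.   ,  1.181, -0.178]), 'qd': array([-0.001, -0.001, -0.002, -0.001,  0.002, -0.   ]), 'joint_torque': array([ -0.001, -44.001, -17.698,   0.064,   0.051,  -0.   ]), 'tcp_pos': array([0.162, 0.604, 0.292]), 'tcp_rot': array([3.142, 0.   , 2.88 ]), 'contact_force': array([0.238, 0.033, 0.242]), 'torque': array([ 0.005,  0.025, -0.029]), 'grip_force': 0.0, 'width': 0.08709009151604699}
top rest high 736 [0.502 0.006 0.05 ] top of board [0.508 0.031 0.067] (np.float64(167.48487008396725), array([0.02 , 0.004]))
 runner -1 773 [ 0.549 -0.352  0.029] (np.float64(179.76782526193458), array([0.092, 0.005]))
 runner 1 730 [ 0.548 -0.204  0.029] (np.float64(179.84337896416193), array([0.093, 0.005]))
 tray blue 3404 [ 0.576 -0.281  0.013] ((575.3230590820312, -278.3509521484375), (124.9444351196289, 190.1525421142578), 89.33812713623047)
 guard 1493 [0.538 0.22  0.042] ((540.6915283203125, 219.45693969726562), (114.90144348144531, 114.76802062988281), 83.78567504882812)
scene rest high 600 [0.51  0.008 0.048] top of board [0.513 0.035 0.066] (np.float64(-12.234676379239636), array([0.021, 0.004]))
 runner -1 693 [ 0.573 -0.35   0.027] (np.float64(-0.1448592471242211), array([0.092, 0.005]))
 runner 1 703 [ 0.574 -0.203  0.027] (np.float64(-0.13656153237417762), array([0.092, 0.005]))
 tray blue 3512 [ 0.581 -0.281  0.012] ((576.7683715820312, -278.1588439941406), (128.75396728515625, 197.23338317871094), 89.99669647216797)
 guard 1455 [0.546 0.222 0.04 ] ((541.7800903320312, 220.08346557617188), (115.2209701538086, 119.3572006225586), 83.33023071289062)invalid input
```

```bash
python3 -m jog '[{"x":-46.8,"y":-27.2},{"x":-46.8,"y":-27.2},{"x":-46.8,"y":-27.2},{"x":-46.8,"y":-27.2},{"x":-46.8,"y":-27.2},{"x":-46.8,"y":-27.2},{"x":-46.8,"y":-27.2},{"x":-46.8,"y":-27.2},{"x":-46.8,"y":-27.2},{"x":-46.8,"y":-27.2},{"x":0},{"x":0}]'
```

```text
invalid input
```

```bash
cat > stem.py <<'E'
from h import *
np.set_printoptions(precision=3,suppress=True)
import sys
c=read_camera("wrist");save(c,sys.argv[1]);w=cloud(c);I=c["image"].astype(int)
T=np.linalg.inv(c["camera_from_world"]);print("cam",T[:3,3],T[:3,2]);s=state();print(s["tcp_pos"],s["tcp_rot"],s["joint_pos"])
m=(abs(w[...,0]-.543)<.03)&(abs(w[...,1]-.22)<.03)&(w[...,2]>.06)&(w[...,2]<.16)
P=w[m];print(len(P));
if len(P)>50:
    zt=np.percentile(P[:,2],97);Q=P[P[:,2]>zt-.004];r=cv2.minAreaRect((Q[:,:2]*1000).astype(np.float32));print("top",zt,len(Q),Q.mean(0),r)
    # side-face normals
    dx=np.roll(w,-2,1)-np.roll(w,2,1);dy=np.roll(w,-2,0)-np.roll(w,2,0);n=np.cross(dx,dy)
    n/=np.linalg.norm(n,axis=-1,keepdims=True);k=m&(abs(n[...,2])<.3)&(w[...,2]<zt-.008)
    a=np.degrees(np.arctan2(n[k][:,1],n[k][:,0]))
    print("side n",k.sum(),"mod90 angle",np.degrees(np.angle(np.exp(4j*np.radians(a)).mean()))/4,"R",abs(np.exp(4j*np.radians(a)).mean()),np.histogram(a%180,18,(0,180))[0])
E
python3 stem.py w1.png
```

```text
cam [0.094 0.623 0.385] [ 0.249 -0.068 -0.966]
[0.162 0.604 0.292] [-3.142 -0.     2.88 ] [ 1.13   0.527  1.433  0.     1.181 -0.178]
0
```

```bash
python3 -m jog '[{"ax":0,"ay":0,"az":0,"x":-46.8,"y":-27.2,"z":0,"claw":87}]'
```

```text
time: 2.33
tcp_pos: [0.1987, 0.5669, 0.2923]
tcp_rot: [3.139, -0.0, 2.885]
contact_force: [0.8, -0.8, 1.0]
width: 0.087
grip_force: 0.0
```

```bash
python3 -m jog '[{"ax":0,"ay":0,"az":0,"x":-46.8,"y":-27.2,"z":0,"claw":87},{"ax":0,"ay":0,"az":0,"x":-46.8,"y":-27.2,"z":0,"claw":87},{"ax":0,"ay":0,"az":0,"x":-46.8,"y":-27.2,"z":0,"claw":87},{"ax":0,"ay":0,"az":0,"x":-46.8,"y":-27.2,"z":0,"claw":87},{"ax":0,"ay":0,"az":0,"x":-46.8,"y":-27.2,"z":0,"claw":87},{"ax":0,"ay":0,"az":0,"x":-46.8,"y":-27.2,"z":0,"claw":87},{"ax":0,"ay":0,"az":0,"x":-46.8,"y":-27.2,"z":0,"claw":87},{"ax":0,"ay":0,"az":0,"x":-46.8,"y":-27.2,"z":0,"claw":87},{"ax":0,"ay":0,"az":0,"x":-46.8,"y":-27.2,"z":0,"claw":87},{"ax":0,"ay":0,"az":0,"x":0,"y":0,"z":0,"claw":87},{"ax":0,"ay":0,"az":0,"x":0,"y":0,"z":0,"claw":87}]' && python3 stem.py w1.png
```

```text
time: 3.7
tcp_pos: [0.5429, 0.2198, 0.292]
tcp_rot: [-3.142, -0.001, 2.879]
contact_force: [-0.6, 1.4, -0.9]
width: 0.0873
grip_force: 0.0
cam [0.475 0.239 0.385] [ 0.247 -0.068 -0.967]
[0.542 0.22  0.292] [-3.141 -0.001  2.88 ] [ 0.195  0.475  1.534  0.001  1.134 -1.115]
1163
top 0.1472366352785862 537 [0.541 0.222 0.146] ((541.2360229492188, 222.15663146972656), (14.18455696105957, 16.006996154785156), 29.70789337158203)
side n 569 mod90 angle 29.697113838726256 R 0.625918740117052 [  6  15 143 103   0   9  32   0  34   6   0  87  91  12  10   5  11   5]
```

View w1.

```bash
python3 -m jog '[{"ax":0,"ay":0,"az":10.4,"x":0,"y":0,"z":0,"claw":87},{"ax":0,"ay":0,"az":10.4,"x":0,"y":0,"z":0,"claw":87},{"ax":0,"ay":0,"az":10.4,"x":0,"y":0,"z":0,"claw":87},{"ax":0,"ay":0,"az":10.4,"x":0,"y":0,"z":0,"claw":87},{"ax":0,"ay":0,"az":10.4,"x":0,"y":0,"z":0,"claw":87},{"ax":0,"ay":0,"az":10.4,"x":0,"y":0,"z":0,"claw":87},{"ax":0,"ay":0,"az":10.4,"x":0,"y":0,"z":0,"claw":87},{"ax":0,"ay":0,"az":10.4,"x":0,"y":0,"z":0,"claw":87},{"ax":0,"ay":0,"az":10.4,"x":0,"y":0,"z":0,"claw":87},{"ax":0,"ay":0,"az":10.4,"x":0,"y":0,"z":0,"claw":87},{"ax":0,"ay":0,"az":10.4,"x":0,"y":0,"z":0,"claw":87},{"ax":0,"ay":0,"az":10.4,"x":0,"y":0,"z":0,"claw":87},{"ax":0,"ay":0,"az":10.4,"x":0,"y":0,"z":0,"claw":87},{"ax":0,"ay":0,"az":0,"x":0,"y":0,"z":0,"claw":87},{"ax":0,"ay":0,"az":0,"x":0,"y":0,"z":0,"claw":87}]' && python3 stem.py w2.png
```

```text
time: 5.62
tcp_pos: [0.5426, 0.2207, 0.2923]
tcp_rot: [-3.141, 0.0, 0.524]
contact_force: [0.3, -0.3, -0.6]
width: 0.0872
grip_force: 0.0
cam [0.603 0.257 0.385] [-0.222 -0.13  -0.966]
[0.543 0.22  0.292] [-3.142  0.     0.523] [0.195 0.475 1.533 0.    1.134 1.243]
1062
top 0.14726346846144608 531 [0.542 0.222 0.146] ((541.41162109375, 221.9149627685547), (14.364898681640625, 15.482768058776855), 29.737712860107422)
side n 495 mod90 angle 29.848867962982272 R 0.8567711575977982 [  0  10 198 188   6   0   0   6   0   6  10  24  19  18   6   0   2   2]
```

View pics/w2.png

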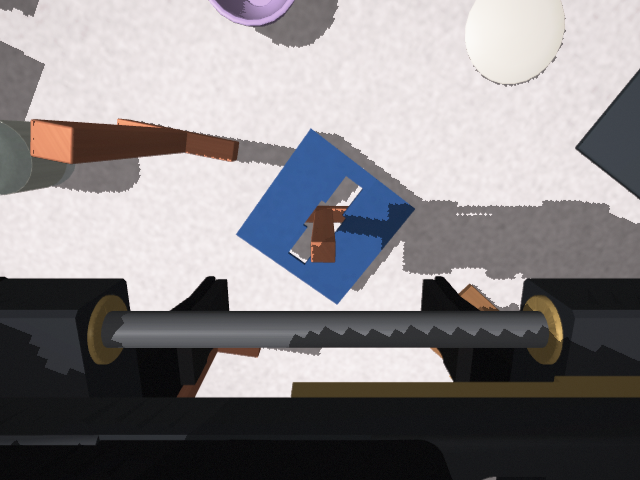

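The picture shows the key's stem at (322,235) with the foot peeking through the guard's hole along the image horizontal (the fingers' closing line), and the slot from (298,255) to (350,190). That fits the 120° estimate. I'll descend and grip.

```bash
python3 -m jog '[{"ax":0,"ay":0,"az":0,"x":0,"y":-1.7,"z":40,"claw":87},{"ax":0,"ay":0,"az":0,"x":0,"y":0,"z":40,"claw":87},{"ax":0,"ay":0,"az":0,"x":0,"y":0,"z":30,"claw":87},{"ax":0,"ay":0,"az":0,"x":0,"y":0,"z":11,"claw":50},{"ax":0,"ay":0,"az":0,"x":0,"y":0,"z":0,"claw":30},{"ax":0,"ay":0,"az":0,"x":0,"y":0,"z":0,"claw":20},{"ax":0,"ay":0,"az":0,"x":0,"y":0,"z":0,"claw":10},{"ax":0,"ay":0,"az":0,"x":0,"y":0,"z":0,"claw":0},{"ax":0,"ay":0,"az":0,"x":0,"y":0,"z":0,"claw":0},{"ax":0,"ay":0,"az":0,"x":0,"y":0,"z":0,"claw":0}]'; python3 -c "
from bench import *;s=state();print(s['torque'],s['contact_force'])"
```

```text
time: 6.92
tcp_pos: [0.5425, 0.2213, 0.1714]
tcp_rot: [3.142, -0.0, 0.52]
contact_force: [-0.3, 0.2, 0.1]
width: 0.0248
grip_force: 0.0
[-0.05206668  0.13492984  0.04181682] [-0.25998421  0.24544462  0.06585503]
```

```bash
python3 -m jog '[{"ax":0,"ay":0,"az":0,"x":0,"y":0,"z":0,"claw":0},{"ax":0,"ay":0,"az":0,"x":0,"y":0,"z":0,"claw":0},{"ax":0,"ay":0,"az":0,"x":0,"y":0,"z":0,"claw":0},{"ax":0,"ay":0,"az":0,"x":0,"y":0,"z":0,"claw":0}]'; python3 -c "
from bench import *;s=state();print(s['torque'],s['contact_force'])"
```

```text
time: 7.42
tcp_pos: [0.5424, 0.2213, 0.1711]
tcp_rot: [-3.141, 0.0, 0.52]
contact_force: [-0.6, 0.4, -0.6]
width: 0.016
grip_force: 30.0
[-0.01816996  0.11657014  0.01843358] [-0.58557139  0.36330086 -0.57037292]
```

```bash
python3 -m jog '[{"ax":0,"ay":0,"az":0,"x":0,"y":0,"z":-5,"claw":0},{"ax":0,"ay":0,"az":-9,"x":0,"y":0,"z":0,"claw":0},{"ax":0,"ay":0,"az":-9,"x":0,"y":0,"z":0,"claw":0},{"ax":0,"ay":0,"az":-9,"x":0,"y":0,"z":0,"claw":0},{"ax":0,"ay":0,"az":-9,"x":0,"y":0,"z":0,"claw":0},{"ax":0,"ay":0,"az":-9,"x":0,"y":0,"z":0,"claw":0},{"ax":0,"ay":0,"az":-9,"x":0,"y":0,"z":0,"claw":0},{"ax":0,"ay":0,"az":0,"x":0,"y":0,"z":0,"claw":0}]'
cat > fit.py <<'E'
from h import *
import sys
np.set_printoptions(precision=4,suppress=True)
s=state();print(s["tcp_pos"],s["tcp_rot"],s["contact_force"],s["torque"])
for k in("wrist","top","scene"):
    c=read_camera(k);w=cloud(c);I=c["image"].astype(int)
    if k=="wrist": save(c,sys.argv[1])
    b=I[...,2]>I[...,0]+25
    m=(abs(w[...,0]-.5415)<.08)&(abs(w[...,1]-.22)<.08)&b&(abs(w[...,2]-.042)<.008)
    Q=w[m];print(k,len(Q),"z",np.median(Q[:,2]),cv2.minAreaRect((Q[:,:2]*1000).astype(np.float32)))
    # slot edges: non-blue pixels within the plate along slot
    a=np.radians(-6.4);X=np.array([np.cos(a),np.sin(a)]);Y=np.array([-X[1],X[0]])
    # project all pixels at plate top plane
    K=c["K"];T=np.linalg.inv(c["camera_from_world"]);v,u=np.mgrid[:480,:640]
    d=np.stack([(u-K[0,2])/K[0,0],(v-K[1,2])/K[1,1],np.ones(u.shape)],-1)@T[:3,:3].T
    p=T[:3,3]+d*((.042-T[2,3])/d[...,2])[...,None]
    q=p[...,:2]-[.5415,.2197];sx,sy=q@X,q@Y
    for x0 in(-.036,-.028,-.020,.020,.028,.036):
        n=(abs(sx-x0)<.004)&(abs(sy)<.03);nb=n&~b&(I.sum(-1)>330)
        print("  ",x0,n.sum(),nb.sum(),np.percentile(sy[nb],[2,98])*1000 if nb.sum()>5 else "")
    m=(abs(w[...,0]-.5415)<.03)&(abs(w[...,1]-.22)<.03)&(w[...,2]>.055)&(w[...,2]<.095)&(I[...,0]>I[...,2]+20)
    P=w[m]
    if len(P)>20: print("  stem",len(P),P.mean(0),cv2.minAreaRect((P[:,:2]*1000).astype(np.float32)))
E
python3 fit.py w3.png
```

```text
time: 8.43
tcp_pos: [0.5423, 0.2212, 0.1761]
tcp_rot: [-3.141, 0.0, 1.461]
contact_force: [-0.6, 0.2, -3.8]
width: 0.0153
grip_force: 30.0
[0.5423 0.2212 0.1761] [-3.141   0.0003  1.4608] [-0.6248  0.2033 -3.8269] [-0.061   0.0401 -0.0158]
wrist 18476 z 0.04223098112301171 ((541.8379516601562, 235.1049041748047), (86.3167724609375, 116.32563781738281), 83.38909149169922)
   -0.036 1229 296 [-29.1924   8.9342]
   -0.028 1224 256 [-6.4499  6.9877]
   -0.02 1230 249 [-6.4375  5.8008]
   0.02 1232 261 [-7.0247  6.3717]
   0.028 1211 249 [-7.0163  5.8686]
   0.036 1218 301 [-29.0832   7.7952]
  stem 721 [0.5426 0.228  0.077 ] ((542.55078125, 227.8865966796875), (1.6179980039596558, 15.927301406860352), 84.4998779296875)
top 732 z 0.04167214818176035 ((537.0234375, 184.8643341064453), (50.213279724121094, 114.0172119140625), 81.62178039550781)
   -0.036 72 0 
   -0.028 74 1 
   -0.02 78 0 
   0.02 69 0 
   0.028 69 0 
   0.036 69 0 
scene 1520 z 0.039788793117484345 ((541.945556640625, 219.89230346679688), (115.17364501953125, 120.58810424804688), 82.96128845214844)
   -0.036 60 4 
   -0.028 64 7 [-7.4606 -3.0259]
   -0.02 63 2 
   0.02 65 0 
   0.028 69 0 
   0.036 70 0 
  stem 81 [0.5509 0.2196 0.0749] ((546.9286499023438, 220.29808044433594), (13.262762069702148, 15.595742225646973), 82.8909683227539)
```

View pics/w3.png

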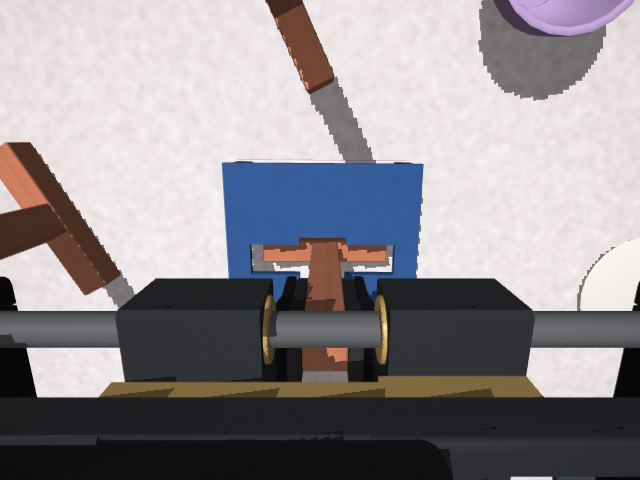

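The view shows the foot (cols 263–386, rows ~245–262) inside the slot (cols 251–394, rows ~244–272), nearly aligned. Check the sideways fit numerically.

```bash
python3 - <<'E'
from h import *
c=read_camera("wrist");I=c["image"].astype(int);w=cloud(c)
X=np.array([np.cos(np.radians(-6.5)),np.sin(np.radians(-6.5))]);Y=np.array([-X[1],X[0]])
f=lambda r,cc,z:np.round(1000*np.array([(world(c,(r,cc),z)[:2]-[.5415,.2197])@X,(world(c,(r,cc),z)[:2]-[.5415,.2197])@Y]),1)
for cc in(254,258,270,280,290,355,365,375,389,392):
    s="".join("b" if I[r,cc,2]>I[r,cc,0]+25 else "c" if I[r,cc,0]>I[r,cc,2]+25 else "w" for r in range(235,285))
    import itertools
    r=235;o=[]
    for k,g in itertools.groupby(s):
        n=len(list(g));o.append((k,r,f(r-.5,cc,.042)[1],f(r-.5,cc,.027)[1]));r+=n
    print(cc,o)
for rr in(250,255,):
    s="".join("b" if I[rr,k,2]>I[rr,k,0]+25 else "c" if I[rr,k,0]>I[rr,k,2]+25 else "w" for k in range(235,410));k0=235
    for k,g in itertools.groupby(s):
        n=len(list(g));print(rr,k,k0,f(rr,k0-.5,.042)[0],f(rr,k0-.5,.027)[0]);k0+=n
E
```

```text
254 [('b', 235, np.float64(16.1), np.float64(12.4)), ('w', 245, np.float64(9.9), np.float64(5.7)), ('b', 271, np.float64(-6.8), np.float64(-12.1)), ('w', 279, np.float64(-12.1), np.float64(-17.7))]
258 [('b', 235, np.float64(16.1), np.float64(12.4)), ('w', 245, np.float64(9.9), np.float64(5.7)), ('b', 271, np.float64(-6.8), np.float64(-12.0)), ('w', 279, np.float64(-12.0), np.float64(-17.7))]
270 [('b', 235, np.float64(16.2), np.float64(12.4)), ('c', 245, np.float64(9.9), np.float64(5.8)), ('w', 262, np.float64(-0.9), np.float64(-5.8)), ('b', 271, np.float64(-6.8), np.float64(-12.0)), ('w', 279, np.float64(-12.0), np.float64(-17.6))]
280 [('b', 235, np.float64(16.2), np.float64(12.4)), ('c', 245, np.float64(9.9), np.float64(5.8)), ('w', 262, np.float64(-0.9), np.float64(-5.8)), ('b', 271, np.float64(-6.8), np.float64(-12.0))]
290 [('b', 235, np.float64(16.2), np.float64(12.5)), ('c', 245, np.float64(9.9), np.float64(5.8)), ('w', 262, np.float64(-0.9), np.float64(-5.8)), ('b', 271, np.float64(-6.7), np.float64(-12.0)), ('w', 277, np.float64(-10.7), np.float64(-16.2))]
355 [('b', 235, 
[... 669 characters left out ...]
', 262, np.float64(-0.7), np.float64(-5.6)), ('b', 272, np.float64(-7.2), np.float64(-12.5))]
389 [('b', 235, np.float64(16.4), np.float64(12.7)), ('w', 246, np.float64(9.5), np.float64(5.3)), ('b', 272, np.float64(-7.2), np.float64(-12.5)), ('w', 279, np.float64(-11.8), np.float64(-17.4))]
392 [('b', 235, np.float64(16.4), np.float64(12.7)), ('w', 246, np.float64(9.5), np.float64(5.3)), ('b', 267, np.float64(-3.9), np.float64(-9.0)), ('w', 279, np.float64(-11.8), np.float64(-17.4))]
250 b 235 -54.4 -58.0
250 w 251 -44.7 -47.6
250 c 263 -37.4 -39.8
250 w 386 37.6 40.1
250 b 393 41.9 44.6
255 b 235 -54.6 -58.2
255 w 251 -44.8 -47.8
255 c 264 -36.9 -39.3
255 w 386 37.8 40.2
255 b 393 42.0 44.8
```

```bash
python3 -m jog '[{"ax":0,"ay":0,"az":0,"x":-0.8,"y":-1.5,"z":0,"claw":0},{"ax":0,"ay":0,"az":0,"x":0,"y":0,"z":-8,"claw":0},{"ax":0,"ay":0,"az":0,"x":0,"y":0,"z":-8,"claw":0}]'; python3 -m jog '[{"ax":0,"ay":0,"az":0,"x":0,"y":0,"z":-10,"claw":0},{"ax":0,"ay":0,"az":0,"x":0,"y":0,"z":-10,"claw":0},{"ax":0,"ay":0,"az":0,"x":0,"y":0,"z":-10,"claw":0},{"ax":0,"ay":0,"az":0,"x":0,"y":0,"z":-15,"claw":0},{"ax":0,"ay":0,"az":0,"x":0,"y":0,"z":-20,"claw":0},{"ax":0,"ay":0,"az":0,"x":0,"y":0,"z":-20,"claw":0},{"ax":0,"ay":0,"az":0,"x":0,"y":0,"z":-20,"claw":0},{"ax":0,"ay":0,"az":0,"x":0,"y":0,"z":0,"claw":0}]'; python3 - <<'E'
from h import *
np.set_printoptions(precision=4,suppress=True)
s=state();print(s["tcp_pos"],s["tcp_rot"],s["joint_pos"],s["torque"])
for k in("top","scene"):
    c=read_camera(k);w=cloud(c);x,y,h=w[...,0],w[...,1],w[...,2]
    save(c,k+"3.png")
    # rest planes in frame yaw -102.4
    a=np.radians(-102.4);X=np.array([np.cos(a),np.sin(a)]);Y=np.array([-X[1],X[0]])
    q=w[...,:2]-[.503,.003];sx,sy=q@X,q@Y
    m=(abs(sy)<.03)&(abs(sx)<.055)&(h>.008)
    for lo in np.arange(-.05,.055,.005):
        k2=m&(abs(sx-lo)<.0025)
        if k2.sum()>3: print(k,round(lo,3),k2.sum(),np.median(h[k2]).round(4),np.percentile(h[k2],[10,90]))
    k2=(abs(sx)<.07)&(abs(sy)<.07)&(h>.002)&(h<.013);P=w[k2&(c["image"][...,0].astype(int)>c["image"][...,2]+15)]
    print("base",len(P),cv2.minAreaRect((P[:,:2]*1000).astype(np.float32)))
    m=(abs(sy)<.06)&(abs(sx)<.06)&(h>.034)
    print("Y extent of high part",np.percentile(sy[m],[1,99]))
E
```

```text
time: 9.0
tcp_pos: [0.5411, 0.2207, 0.1929]
tcp_rot: [3.141, -0.0, 1.462]
contact_force: [-0.0, -0.4, -2.1]
width: 0.0157
grip_force: 30.0
time: 10.0
tcp_pos: [0.542, 0.2209, 0.2995]
tcp_rot: [3.137, -0.002, 1.463]
contact_force: [0.8, -1.4, -3.6]
width: 0.016
grip_force: 30.0
[0.542  0.2209 0.2995] [ 3.1368 -0.0015  1.4626] [0.1963 0.4638 1.5298 0.     1.1429 0.3044] [-0.0978  0.052   0.0101]
top -0.05 22 0.0093 [0.0086 0.011 ]
top -0.045 17 0.0086 [0.0083 0.0127]
top -0.04 12 0.0091 [0.0085 0.0108]
top -0.035 37 0.0673 [0.0635 0.0707]
top -0.03 48 0.0707 [0.0664 0.0722]
top -0.025 50 0.0656 [0.0613 0.068 ]
top -0.02 49 0.0603 [0.0556 0.0633]
top -0.015 46 0.0543 [0.0506 0.0577]
top -0.01 47 0.0497 [0.0466 0.054 ]
top -0.005 48 0.0451 [0.0416 0.0481]
top -0.0 45 0.0405 [0.0365 0.0433]
top 0.005 45 0.035 [0.0322 0.0385]
top 0.01 46 0.0306 [0.0282 0.0339]
top 0.015 44 0.0337 [0.0311 0.0379]
top 0.02 45 0.0402 [0.0368 0.0429]
top 0.025 46 0.045 [0.0419 0.0487]
top 0.03 44 0.0463 [0.0433 0.0498]
top 0.035 28 0.0395 [0.0091 0.0445]
top 0.04 24 0.009 [0.0085 0.0106]
top 0.045 25 0.0096 [0
[... 286 characters left out ...]
 97 0.0431 [0.0136 0.0694]
scene -0.03 48 0.0634 [0.0246 0.0672]
scene -0.025 36 0.0599 [0.0261 0.0631]
scene -0.02 34 0.0553 [0.0526 0.058 ]
scene -0.015 30 0.0507 [0.0491 0.0539]
scene -0.01 28 0.0455 [0.0431 0.0475]
scene -0.005 28 0.041 [0.0381 0.0428]
scene -0.0 29 0.0361 [0.0334 0.0388]
scene 0.005 36 0.03 [0.0214 0.0331]
scene 0.01 48 0.0294 [0.0187 0.0331]
scene 0.015 53 0.0346 [0.0306 0.038 ]
scene 0.02 45 0.0401 [0.0365 0.0425]
scene 0.025 44 0.0446 [0.0425 0.0464]
scene 0.03 24 0.0424 [0.0402 0.0455]
scene 0.045 4 0.0088 [0.0082 0.0093]
base 646 ((503.2310485839844, 5.551841735839844), (110.405517578125, 85.2883071899414), 77.36370849609375)
Y extent of high part [-0.0347  0.0365]
```

```bash
cat > go.py <<'E'
from h import *
np.set_printoptions(precision=4,suppress=True)
X=np.array([np.cos(np.radians(-102.4)),np.sin(np.radians(-102.4)),0]);Z=np.array([0,0,1.]);Y=np.cross(Z,X)
k=(Z-X)/2**.5;n=(Z+X)/2**.5;V=np.array([.501,-.0063,.030])
def delta(p,x,y,z):
    s=state();A=R.from_euler("xyz",s["tcp_rot"]);B=R.from_matrix(np.stack([x,y,z],1))
    print("rotvec deg",np.degrees((A.inv()*B).as_rotvec()),"shift tool mm (now axes)",A.inv().apply(p-s["tcp_pos"])*1000,"(target axes)",B.inv().apply(p-s["tcp_pos"])*1000)
    print("target",p,"now",s["tcp_pos"],"j",s["joint_pos"],"F",s["contact_force"])
E
python3 -m jog '[{"ax":0,"ay":0,"az":6.1,"x":0,"y":0,"z":0,"claw":0},{"ax":0,"ay":-9,"az":0,"x":0,"y":0,"z":0,"claw":0},{"ax":0,"ay":-9,"az":0,"x":0,"y":0,"z":0,"claw":0},{"ax":0,"ay":-9,"az":0,"x":0,"y":0,"z":0,"claw":0},{"ax":0,"ay":-9,"az":0,"x":0,"y":0,"z":0,"claw":0},{"ax":0,"ay":-9,"az":0,"x":0,"y":0,"z":0,"claw":0},{"ax":0,"ay":0,"az":0,"x":0,"y":0,"z":0,"claw":0},{"ax":0,"ay":0,"az":0,"x":0,"y":0,"z":0,"claw":0}]'
python3 - <<'E'
from go import *
delta(V+.007*n+.1654*k+[0,0,.04],-n,Y,-k)
E
```

```text
time: 11.1
tcp_pos: [0.5409, 0.2206, 0.2966]
tcp_rot: [-3.14, 0.783, 1.357]
contact_force: [0.3, -0.1, -2.4]
width: 0.0153
grip_force: 30.0
rotvec deg [ 0.0303 -0.1406  0.109 ] shift tool mm (now axes) [ -9.9866   9.6503 157.5728] (target axes) [ -9.5815   9.7522 157.5917]
target [0.5251 0.1031 0.1919] now [0.5409 0.2206 0.2966] j [ 0.4254  0.6873  1.3072 -0.6038  1.6641  0.7456] F [ 0.3102 -0.1356 -2.4346]
```

```bash
python3 -m jog '[{"ax":0,"ay":0,"az":0,"x":-2,"y":1.9,"z":31.5,"claw":0},{"ax":0,"ay":0,"az":0,"x":-2,"y":1.9,"z":31.5,"claw":0},{"ax":0,"ay":0,"az":0,"x":-2,"y":1.9,"z":31.5,"claw":0},{"ax":0,"ay":0,"az":0,"x":-2,"y":2,"z":31.5,"claw":0},{"ax":0,"ay":0,"az":0,"x":-2,"y":2,"z":31.5,"claw":0},{"ax":0,"ay":0,"az":0,"x":0,"y":0,"z":0,"claw":0},{"ax":0,"ay":0,"az":0,"x":0,"y":0,"z":0,"claw":0}]'
cat > chk.py <<'E'
from go import *
import sys
delta(V+.007*n+.1654*k,-n,Y,-k)
for cam in("scene","top"):
    c=read_camera(cam);save(c,cam+sys.argv[1]);w=cloud(c)
    L=(w-V)@np.stack([k,Y,n],1);I=c["image"].astype(int)
    cop=(I[...,0]>1.9*I[...,2])&(I[...,0]>50)
    m=(L[...,0]>-.03)&(L[...,0]<.2)&(abs(L[...,1])<.06)&(L[...,2]>-.01)&(L[...,2]<.06)&cop&(w[...,2]>.03)
    P=L[m];print(cam,len(P))
    if len(P)>20:
        f=P[P[:,0]<np.percentile(P[:,0],1)+.016+.025]
        print(" along k",np.percentile(P[:,0],[1,50,99])*1000,"Y",np.percentile(P[:,1],[1,50,99])*1000,"n",np.percentile(P[:,2],[2,50,98])*1000)
    b=cv2.resize(c["image"][190:280,270:400] if cam=="scene" else c["image"][215:305,260:390],(780,540),interpolation=3)
    cv2.imwrite("pics/crop_"+cam+sys.argv[1],np.clip(b[:,:,::-1]*1.6,0,255).astype(np.uint8))
E
python3 chk.py 4.png
```

```text
time: 11.98
tcp_pos: [0.526, 0.1029, 0.194]
tcp_rot: [3.138, 0.783, 1.353]
contact_force: [-0.1, 0.7, -2.3]
width: 0.0157
grip_force: 30.0
rotvec deg [ 0.1386 -0.1356 -0.0698] shift tool mm (now axes) [29.7258 -1.1062 29.8577] (target axes) [29.7977 -0.9978 29.7899]
target [0.5251 0.1031 0.1519] now [0.526  0.1029 0.194 ] j [ 0.262   0.7402  1.5651 -0.7017  1.333   0.8279] F [-0.1299  0.7365 -2.2562]
scene 425
 along k [ -4.094   54.9827 157.9198] Y [-36.5518   9.3395  43.3878] n [-4.3525 39.623  42.8971]
top 0
```

View pics/crop_scene4.png

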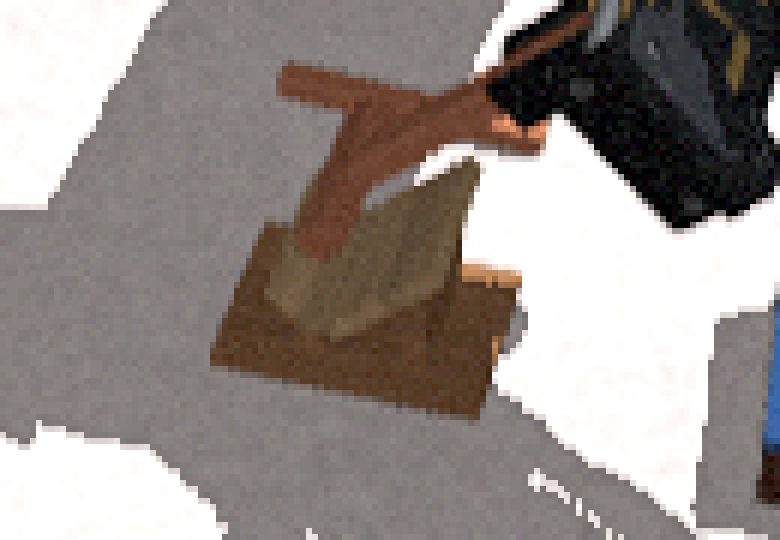

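```bash
python3 -m jog '[{"ax":0,"ay":0,"az":0,"x":9,"y":-1,"z":9,"claw":0},{"ax":0,"ay":0,"az":0,"x":9,"y":0,"z":9,"claw":0},{"ax":0,"ay":0,"az":0,"x":8,"y":0,"z":8,"claw":0},{"ax":0,"ay":0,"az":0,"x":0,"y":0,"z":0,"claw":0},{"ax":0,"ay":0,"az":0,"x":0,"y":0,"z":0,"claw":0}]'
python3 chk.py 5.png
```

```text
time: 12.7
tcp_pos: [0.5243, 0.1031, 0.156]
tcp_rot: [-3.141, 0.786, 1.357]
contact_force: [0.9, 0.1, -2.2]
width: 0.0159
grip_force: 30.0
rotvec deg [0.0705 0.0238 0.0867] shift tool mm (now axes) [3.0125 0.7279 2.7931] (target axes) [3.0124 0.7268 2.7935]
target [0.5251 0.1031 0.1519] now [0.5243 0.1031 0.156 ] j [ 0.2636  0.7986  1.579  -0.7145  1.2816  0.875 ] F [ 0.9059  0.1196 -2.2419]
scene 449
 along k [ -1.9006  36.6761 196.5638] Y [-36.6335   7.148   42.0393] n [-2.3    14.2748 38.4432]
top 0
```

View pics/crop_scene5.png

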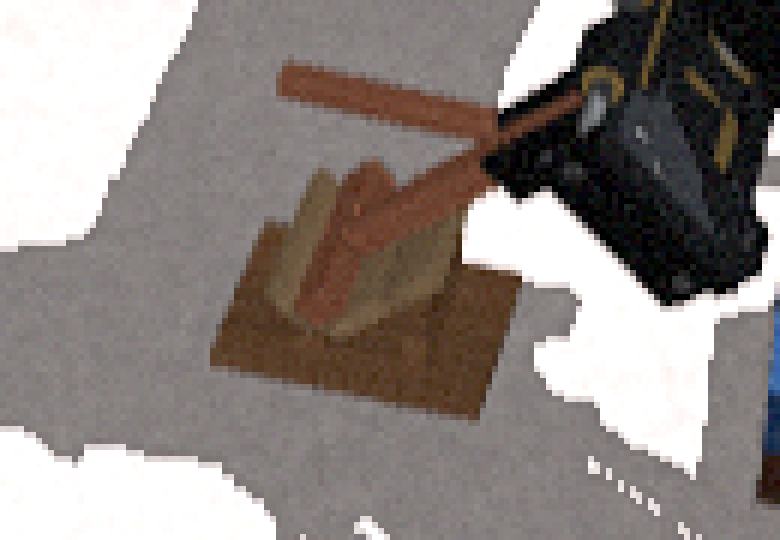

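```bash
for i in 1; do python3 -m jog '[{"ax":0,"ay":0,"az":0,"x":1.3,"y":0.7,"z":1.3,"claw":0},{"ax":0,"ay":0,"az":0,"x":0,"y":0,"z":0,"claw":0}]'; python3 -m jog '[{"ax":0,"ay":0,"az":0,"x":1,"y":0,"z":1,"claw":0},{"ax":0,"ay":0,"az":0,"x":0,"y":0,"z":0,"claw":0}]'; done
```

```text
time: 13.05
tcp_pos: [0.525, 0.1029, 0.1545]
tcp_rot: [3.141, 0.785, 1.356]
contact_force: [0.4, -0.3, -3.3]
width: 0.0159
grip_force: 30.0
time: 13.3
tcp_pos: [0.5249, 0.1029, 0.1529]
tcp_rot: [-3.141, 0.785, 1.356]
contact_force: [0.1, -0.4, -2.6]
width: 0.0158
grip_force: 30.0
```

```bash
python3 -m jog '[{"ax":0,"ay":0,"az":0,"x":0.8,"y":0,"z":0.8,"claw":0},{"ax":0,"ay":0,"az":0,"x":0,"y":0,"z":0,"claw":0}]'; python3 -m jog '[{"ax":0,"ay":0,"az":0,"x":0.8,"y":0,"z":0.8,"claw":0},{"ax":0,"ay":0,"az":0,"x":0,"y":0,"z":0,"claw":0}]';python3 -c "
from go import *
delta(V+.007*n+.1654*k,-n,Y,-k);s=state();A=R.from_euler('xyz',s['tcp_rot']).inv();print(A.apply(s['contact_force']),s['torque'])"
```

```text
time: 13.55
tcp_pos: [0.5249, 0.1031, 0.1524]
tcp_rot: [3.141, 0.786, 1.356]
contact_force: [-0.7, 2.9, 1.5]
width: 0.0159
grip_force: 30.0
time: 13.8
tcp_pos: [0.5249, 0.1033, 0.1521]
tcp_rot: [3.14, 0.787, 1.355]
contact_force: [-2.0, 4.0, 5.7]
width: 0.0162
grip_force: 30.0
rotvec deg [0.108  0.0932 0.0257] shift tool mm (now axes) [-0.0089  0.1818  0.2392] (target axes) [-0.0092  0.1823  0.2388]
target [0.5251 0.1031 0.1519] now [0.5249 0.1033 0.1521] j [ 0.2641  0.8057  1.5781 -0.7168  1.2777  0.881 ] F [-2.0428  3.9655  5.7265]
[-1.6301 -2.8352 -6.4803] [ 0.0976  0.3128 -0.3141]
```

```bash
python3 -m jog '[{"ax":0,"ay":0,"az":0,"x":0.5,"y":0,"z":-0.3,"claw":0},{"ax":0,"ay":0,"az":0,"x":0,"y":0,"z":0,"claw":18},{"ax":0,"ay":0,"az":0,"x":0,"y":0,"z":0,"claw":24},{"ax":0,"ay":0,"az":0,"x":0,"y":0,"z":0,"claw":36},{"ax":0,"ay":0,"az":0,"x":0,"y":0,"z":0,"claw":50},{"ax":0,"ay":0,"az":0,"x":0,"y":0,"z":0,"claw":50}]'
python3 chk.py 6.png
```

```text
time: 14.55
tcp_pos: [0.525, 0.1034, 0.1504]
tcp_rot: [-3.141, 0.786, 1.356]
contact_force: [-0.1, -0.9, -0.1]
width: 0.0452
grip_force: 0.0
rotvec deg [0.0632 0.0068 0.0732] shift tool mm (now axes) [-1.2536  0.0875 -0.8317] (target axes) [-1.2534  0.0882 -0.832 ]
target [0.5251 0.1031 0.1519] now [0.525  0.1034 0.1504] j [ 0.2637  0.808   1.578  -0.7158  1.2752  0.881 ] F [-0.0881 -0.9243 -0.1297]
scene 492
 along k [ -1.5462  40.6734 193.0221] Y [-43.2472   7.7888  57.0689] n [-2.0327 10.3288 35.5518]
top 0
```

View pics/crop_scene6.png

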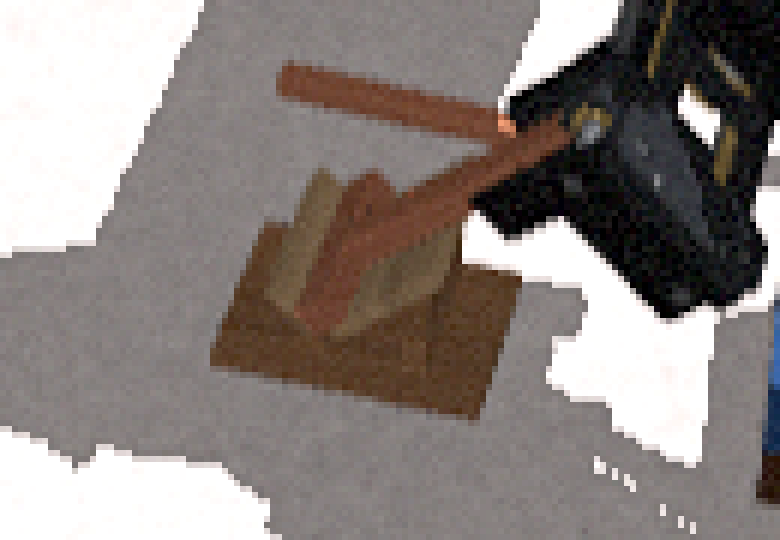

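The crop shows the key lying against the board with its foot on the ledge (foot from (325,315) to (375,180)). Retreat along the stem, rise, and swing over to the opposite tilt.

```bash
python3 -m jog '[{"ax":0,"ay":0,"az":0,"x":0,"y":0,"z":-15,"claw":60},{"ax":0,"ay":0,"az":0,"x":0,"y":0,"z":-35,"claw":60},{"ax":0,"ay":0,"az":0,"x":0,"y":0,"z":-40,"claw":60},{"ax":0,"ay":0,"az":0,"x":-40,"y":0,"z":-40,"claw":60},{"ax":0,"ay":9,"az":0,"x":0,"y":0,"z":0,"claw":60},{"ax":0,"ay":9,"az":0,"x":0,"y":0,"z":0,"claw":60},{"ax":0,"ay":9,"az":0,"x":0,"y":0,"z":0,"claw":60},{"ax":0,"ay":9,"az":0,"x":0,"y":0,"z":0,"claw":60},{"ax":0,"ay":9,"az":0,"x":0,"y":0,"z":0,"claw":60},{"ax":0,"ay":0,"az":0,"x":-50,"y":0,"z":0,"claw":60},{"ax":0,"ay":0,"az":0,"x":-50,"y":0,"z":0,"claw":60},{"ax":0,"ay":0,"az":0,"x":-50,"y":0,"z":0,"claw":60},{"ax":0,"ay":9,"az":0,"x":-20,"y":0,"z":0,"claw":60},{"ax":0,"ay":9,"az":0,"x":-20,"y":0,"z":0,"claw":60},{"ax":0,"ay":9,"az":0,"x":-20,"y":0,"z":0,"claw":60},{"ax":0,"ay":9,"az":0,"x":0,"y":0,"z":0,"claw":60},{"ax":0,"ay":9,"az":0,"x":0,"y":0,"z":0,"claw":60},{"ax":0,"ay":0,"az":0,"x":0,"y":0,"z":0,"claw":60}]'
cat > key.py <<'E'
from go import *
import sys
def key(cams=("scene","top","wrist")):
  for cam in cams:
    c=read_camera(cam);w=cloud(c);I=c["image"].astype(int)
    if len(sys.argv)>1: save(c,cam+sys.argv[1])
    L=(w-V)@np.stack([k,Y,n],1);cop=(I[...,0]>1.5*I[...,2])&(I[...,0]>40)
    m=(L[...,0]>.064)&(L[...,0]<.15)&(abs(L[...,1])<.03)&(L[...,2]>-.01)&(L[...,2]<.03)&cop
    P=L[m];print(cam,len(P))
    if len(P)>15:
        A=np.c_[P[:,0],np.ones(len(P))];t=P[:,2]>np.percentile(P[:,2],50)-.003
        print("  stem k-range",np.percentile(P[:,0],[1,99])*1000,"Ymid",np.percentile(P[:,1],[3,97])*1000,"front face n: slope,off",np.linalg.lstsq(A[t],P[t,2],rcond=None)[0],"Y slope",np.linalg.lstsq(A,P[:,1],rcond=None)[0])
E
python3 - 7.png <<'E'
from key import *
delta(V+.072*k+.172*n,k,Y,-n)
key()
E
```

```text
time: 16.9
tcp_pos: [0.4943, -0.0396, 0.2609]
tcp_rot: [-3.14, -0.785, 1.353]
contact_force: [0.0, -0.0, -0.4]
width: 0.0601
grip_force: 0.0
rotvec deg [-0.0417  0.0347 -0.0511] shift tool mm (now axes) [-67.2556  -0.5588  15.2994] (target axes) [-67.2643  -0.63    15.2582]
target [ 0.4858 -0.0754  0.2025] now [ 0.4943 -0.0396  0.2609] j [-0.6387  0.5189  1.8344  0.7395  1.2734 -0.8266] F [ 0.0026 -0.011  -0.4268]
scene 224
  stem k-range [ 64.6551 141.5796] Ymid [-5.1418 10.9143] front face n: slope,off [-0.0062  0.0103] Y slope [-0.0258  0.0078]
top 52
  stem k-range [118.7836 141.3261] Ymid [-7.1453  5.0663] front face n: slope,off [-0.0604  0.0209] Y slope [-0.0507  0.0056]
wrist 1586
  stem k-range [ 87.1572 140.9284] Ymid [-7.952   6.5831] front face n: slope,off [-0.0142  0.0141] Y slope [-0.0087  0.0003]
```

```bash
python3 -m jog '[{"ax":0,"ay":0,"az":0,"x":-33.6,"y":-0.5,"z":7,"claw":60},{"ax":0,"ay":0,"az":0,"x":-33.6,"y":-0.5,"z":8,"claw":60},{"ax":0,"ay":0,"az":0,"x":0,"y":0,"z":40,"claw":60},{"ax":0,"ay":0,"az":0,"x":0,"y":0,"z":40,"claw":50},{"ax":0,"ay":0,"az":0,"x":0,"y":0,"z":10,"claw":40},{"ax":0,"ay":0,"az":0,"x":0,"y":0,"z":0,"claw":40}]'
python3 - 8.png <<'E'
from key import *
delta(V+.072*k+.072*n,k,Y,-n)
key()
E
```

```text
time: 17.8
tcp_pos: [0.4991, -0.0113, 0.1402]
tcp_rot: [3.14, -0.785, 1.359]
contact_force: [-0.6, 0.3, 0.2]
width: 0.042
grip_force: 0.0
rotvec deg [-0.1332  0.0389  0.2034] shift tool mm (now axes) [-2.17    0.7862  9.6145] (target axes) [-2.1738  0.7716  9.6149]
target [ 0.501  -0.0063  0.1318] now [ 0.4991 -0.0113  0.1402] j [-0.585   0.7455  1.9052  0.866   1.0437 -1.039 ] F [-0.5728  0.2927  0.2232]
scene 212
  stem k-range [ 65.2562 141.2134] Ymid [-6.4923 11.1523] front face n: slope,off [-0.0229  0.0125] Y slope [0.0009 0.0044]
top 72
  stem k-range [108.3225 141.3074] Ymid [-7.1666  4.8219] front face n: slope,off [-0.008  0.014] Y slope [-0.0322  0.0031]
wrist 5986
  stem k-range [ 69.544  140.6776] Ymid [-8.0064  6.6883] front face n: slope,off [-0.0139  0.0139] Y slope [-0.0059 -0.    ]
```

View pics/wrist8.png

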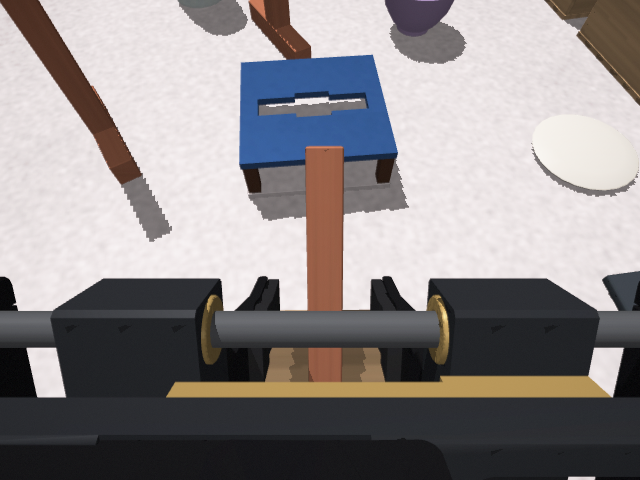

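```bash
python3 -m jog '[{"ax":0,"ay":0,"az":0,"x":-2,"y":0,"z":9.8,"claw":40},{"ax":0,"ay":0,"az":0,"x":0,"y":0,"z":0,"claw":30},{"ax":0,"ay":0,"az":0,"x":0,"y":0,"z":0,"claw":22},{"ax":0,"ay":0,"az":0,"x":0,"y":0,"z":0,"claw":16},{"ax":0,"ay":0,"az":0,"x":0,"y":0,"z":0,"claw":0},{"ax":0,"ay":0,"az":0,"x":0,"y":0,"z":0,"claw":0},{"ax":0,"ay":0,"az":0,"x":0,"y":0,"z":0,"claw":0},{"ax":0,"ay":0,"az":0,"x":0,"y":0,"z":0,"claw":0}]'
python3 -c "
from go import *
delta(V+.072*k+.072*n,k,Y,-n)"
```

```text
time: 18.95
tcp_pos: [0.5003, -0.0068, 0.1314]
tcp_rot: [3.141, -0.785, 1.356]
contact_force: [2.1, -0.8, 0.3]
width: 0.0156
grip_force: 30.0
rotvec deg [-0.0282  0.0151  0.0819] shift tool mm (now axes) [0.7579 0.5914 0.1141] (target axes) [0.7587 0.5903 0.1146]
target [ 0.501  -0.0063  0.1318] now [ 0.5003 -0.0068  0.1314] j [-0.5763  0.7633  1.9087  0.8839  1.0264 -1.054 ] F [ 2.0617 -0.8441  0.2983]
```

```bash
python3 -m jog '[{"ax":0,"ay":0,"az":0,"x":3,"y":0,"z":-3,"claw":0},{"ax":0,"ay":0,"az":0,"x":8,"y":0,"z":-8,"claw":0},{"ax":0,"ay":0,"az":0,"x":20,"y":0,"z":-20,"claw":0},{"ax":0,"ay":0,"az":0,"x":30,"y":0,"z":-30,"claw":0},{"ax":0,"ay":0,"az":0,"x":30,"y":0,"z":-30,"claw":0},{"ax":0,"ay":-9,"az":0,"x":0,"y":0,"z":0,"claw":0},{"ax":0,"ay":-9,"az":0,"x":0,"y":0,"z":0,"claw":0},{"ax":0,"ay":-9,"az":0,"x":0,"y":0,"z":0,"claw":0},{"ax":0,"ay":-9,"az":0,"x":0,"y":0,"z":0,"claw":0},{"ax":0,"ay":-9,"az":0,"x":0,"y":0,"z":0,"claw":0},{"ax":0,"ay":0,"az":0,"x":0,"y":0,"z":0,"claw":0},{"ax":0,"ay":0,"az":0,"x":0,"y":0,"z":0,"claw":0}]'
cat > held.py <<'E'
from h import *
np.set_printoptions(precision=4,suppress=True)
s=state();A=R.from_euler("xyz",s["tcp_rot"]).as_matrix();print(s["tcp_pos"],s["joint_pos"],s["contact_force"],s["torque"])
for cam in("wrist","scene","top"):
    c=read_camera(cam);w=cloud(c);I=c["image"].astype(int)
    L=(w-s["tcp_pos"])@A;cop=(I[...,0]>1.5*I[...,2])&(I[...,0]>40)
    m=(abs(L[...,0])<.12)&(abs(L[...,1])<.05)&(L[...,2]>.03)&(L[...,2]<.10)&cop
    P=L[m];print(cam,len(P))
    if len(P)>15:
        st=P[(abs(P[:,1])<.009)&(abs(P[:,0])<.08)];B=np.c_[st[:,0],np.ones(len(st))]
        print("  x-range",np.percentile(P[:,0],[1,99])*1000,"y",np.percentile(P[:,1],[1,99])*1000,"z",np.percentile(P[:,2],[2,50,98])*1000,"pitch deg",np.degrees(np.arctan(np.linalg.lstsq(B,st[:,2],rcond=None)[0][0])),"yaw",np.degrees(np.arctan(np.linalg.lstsq(B,st[:,1],rcond=None)[0][0])))
E
python3 held.py
```

```text
time: 20.45
tcp_pos: [0.4992, -0.0063, 0.2599]
tcp_rot: [-3.14, -0.002, 1.356]
contact_force: [-0.6, -0.6, -2.9]
width: 0.0157
grip_force: 30.0
[ 0.4992 -0.0063  0.2599] [-0.238   0.4062  1.7776  0.0028  0.9597 -0.0246] [-0.6372 -0.5516 -2.8781] [-0.0327  0.0989 -0.0775]
wrist 7905
  x-range [-32.9444  69.0334] y [-8.4173  7.2256] z [57.4134 58.7329 60.1301] pitch deg 0.4630395295965314 yaw -0.3414446190692358
scene 350
  x-range [-68.8378  69.2975] y [-5.989  42.6123] z [58.6967 62.4631 71.3872] pitch deg -0.9717822962713796 yaw -1.435115133271294
top 69
  x-range [-50.3992  59.1781] y [-7.3487  6.5505] z [56.3291 59.1429 62.7723] pitch deg 0.619191307690439 yaw -0.4747017462618187
```

```bash
python3 -m jog '[{"ax":0,"ay":0,"az":9.7,"x":0,"y":0,"z":0,"claw":0},{"ax":0,"ay":0,"az":9.7,"x":0,"y":0,"z":0,"claw":0},{"ax":0,"ay":0,"az":9.7,"x":0,"y":0,"z":0,"claw":0},{"ax":0,"ay":0,"az":9.7,"x":0,"y":0,"z":0,"claw":0},{"ax":0,"ay":0,"az":9.7,"x":0,"y":0,"z":0,"claw":0},{"ax":0,"ay":0,"az":9.7,"x":0,"y":0,"z":0,"claw":0},{"ax":0,"ay":0,"az":9.7,"x":0,"y":0,"z":0,"claw":0},{"ax":0,"ay":0,"az":9.7,"x":0,"y":0,"z":0,"claw":0},{"ax":0,"ay":0,"az":0,"x":11,"y":39,"z":0,"claw":0},{"ax":0,"ay":0,"az":0,"x":11,"y":39,"z":0,"claw":0},{"ax":0,"ay":0,"az":0,"x":11,"y":39,"z":0,"claw":0},{"ax":0,"ay":0,"az":0,"x":11,"y":39,"z":0,"claw":0},{"ax":0,"ay":0,"az":0,"x":11,"y":39,"z":0,"claw":0},{"ax":0,"ay":0,"az":0,"x":11,"y":39,"z":0,"claw":0},{"ax":0,"ay":0,"az":0,"x":11,"y":39,"z":0,"claw":0},{"ax":0,"ay":0,"az":0,"x":0,"y":0,"z":30,"claw":0},{"ax":0,"ay":0,"az":0,"x":0,"y":0,"z":40,"claw":0},{"ax":0,"ay":0,"az":0,"x":0,"y":0,"z":40,"claw":0},{"ax":0,"ay":0,"az":0,"x":0,"y":0,"z":0,"claw":0},{"ax":0,"ay":0,"az":0,"x":0,"y":0,"z":0,"claw":0}]'
python3 held.py; python3 - <<'E'
from h import *
c=read_camera("scene");save(c,"s9.png");b=cv2.resize(c["image"][180:320,140:280],(600,600),interpolation=3)
cv2.imwrite("pics/crop9.png",np.clip(b[:,:,::-1]*1.6,0,255).astype(np.uint8))
for cam in("scene","top","wrist"):
    c=read_camera(cam)
    w=cloud(c);I=c["image"].astype(int);m=(abs(w[...,0]-.575)<.14)&(abs(w[...,1]+.28)<.08)&(I[...,2]>I[...,0]+15)&(w[...,2]<.04)
    Q=w[m];print(cam,len(Q),cv2.minAreaRect((Q[:,:2]*1000).astype(np.float32)))
E
```

```text
time: 23.1
tcp_pos: [0.5779, -0.2805, 0.1509]
tcp_rot: [3.141, -0.002, 0.001]
contact_force: [0.1, 0.5, -3.4]
width: 0.0153
grip_force: 30.0
[ 0.5779 -0.2805  0.1509] [-0.6257  0.7242  1.4967  0.0004  0.919   0.9442] [ 0.1475  0.4794 -3.4455] [-0.1211  0.0542 -0.0168]
wrist 7787
  x-range [-33.8279  68.1475] y [-8.5824  6.7936] z [57.5637 58.8512 60.1397] pitch deg 0.31139893073919994 yaw -0.29774502366914635
scene 301
  x-range [-68.1292  71.9518] y [-38.2151  29.005 ] z [57.1389 60.3227 68.6203] pitch deg 1.8754624158651232 yaw -2.351982558631143
top 0
scene 3194 ((563.32373046875, -279.05023193359375), (129.8606719970703, 223.45980834960938), 89.79727935791016)
top 16 ((667.2777099609375, -281.3410949707031), (18.364233016967773, 2.504286527633667), 80.30767822265625)
wrist 36602 ((579.7450561523438, -277.17767333984375), (132.73126220703125, 187.294677734375), 89.77609252929688)
```

View pics/crop9.png

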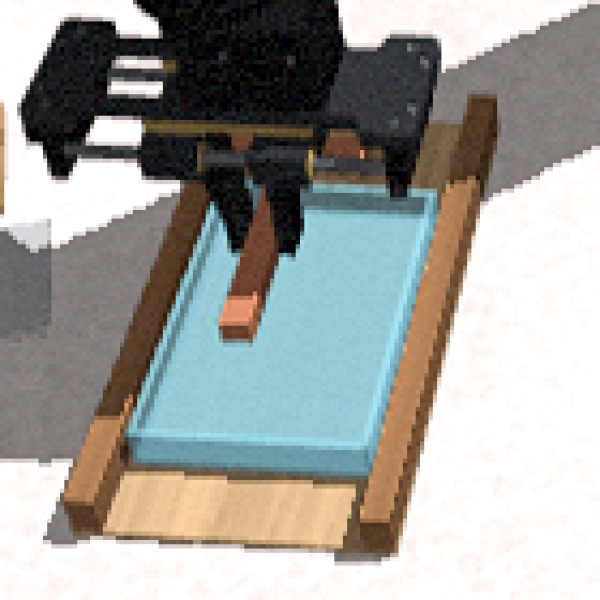

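The crop shows the level key (stem end at (238,320)) over the middle of the tray. Lower it.

```bash
python3 -m jog '[{"ax":0,"ay":0,"az":0,"x":-2,"y":0,"z":30,"claw":0},{"ax":0,"ay":0,"az":0,"x":0,"y":0,"z":25,"claw":0},{"ax":0,"ay":0,"az":0,"x":0,"y":0,"z":8,"claw":0},{"ax":0,"ay":0,"az":0,"x":0,"y":0,"z":0,"claw":0},{"ax":0,"ay":0,"az":0,"x":0,"y":0,"z":0,"claw":0}]';python3 -m jog '[{"ax":0,"ay":0,"az":0,"x":0,"y":0,"z":2,"claw":0},{"ax":0,"ay":0,"az":0,"x":0,"y":0,"z":1,"claw":0},{"ax":0,"ay":0,"az":0,"x":0,"y":0,"z":0,"claw":0}]';python3 -m jog '[{"ax":0,"ay":0,"az":0,"x":0,"y":0,"z":1,"claw":0},{"ax":0,"ay":0,"az":0,"x":0,"y":0,"z":0,"claw":0}]'
```

```text
time: 24.08
tcp_pos: [0.5763, -0.2799, 0.0882]
tcp_rot: [3.14, -0.002, 0.002]
contact_force: [0.8, -1.1, -3.5]
width: 0.0159
grip_force: 30.0
time: 24.45
tcp_pos: [0.5755, -0.2795, 0.0841]
tcp_rot: [3.142, -0.0, 0.002]
contact_force: [-0.6, -0.7, -2.6]
width: 0.0153
grip_force: 30.0
time: 24.7
tcp_pos: [0.5755, -0.2795, 0.083]
tcp_rot: [3.141, -0.0, 0.002]
contact_force: [-1.1, -0.4, -2.5]
width: 0.0157
grip_force: 30.0
```

```bash
python3 -m jog '[{"ax":0,"ay":0,"az":0,"x":0,"y":0,"z":0.8,"claw":0},{"ax":0,"ay":0,"az":0,"x":0,"y":0,"z":0,"claw":0}]';python3 -m jog '[{"ax":0,"ay":0,"az":0,"x":0,"y":0,"z":0.6,"claw":0},{"ax":0,"ay":0,"az":0,"x":0,"y":0,"z":0,"claw":0}]'
```

```text
time: 24.95
tcp_pos: [0.5755, -0.2795, 0.0828]
tcp_rot: [3.141, -0.0, 0.002]
contact_force: [-1.4, 0.4, 1.6]
width: 0.0157
grip_force: 30.0
time: 25.2
tcp_pos: [0.5755, -0.2795, 0.0828]
tcp_rot: [3.141, -0.0, 0.002]
contact_force: [-2.9, 0.6, 6.0]
width: 0.0159
grip_force: 30.0
```

```bash
python3 -m jog '[{"ax":0,"ay":0,"az":0,"x":0,"y":0,"z":-0.6,"claw":0},{"ax":0,"ay":0,"az":0,"x":0,"y":0,"z":0,"claw":18},{"ax":0,"ay":0,"az":0,"x":0,"y":0,"z":0,"claw":24},{"ax":0,"ay":0,"az":0,"x":0,"y":0,"z":0,"claw":34},{"ax":0,"ay":0,"az":0,"x":0,"y":0,"z":0,"claw":34},{"ax":0,"ay":0,"az":0,"x":0,"y":0,"z":-10,"claw":34},{"ax":0,"ay":0,"az":0,"x":0,"y":0,"z":-30,"claw":34},{"ax":0,"ay":0,"az":0,"x":0,"y":0,"z":-50,"claw":34},{"ax":0,"ay":0,"az":0,"x":0,"y":0,"z":-50,"claw":34},{"ax":0,"ay":0,"az":0,"x":-50,"y":0,"z":-30,"claw":34},{"ax":0,"ay":0,"az":0,"x":-50,"y":0,"z":0,"claw":34},{"ax":0,"ay":0,"az":0,"x":0,"y":0,"z":0,"claw":34},{"ax":0,"ay":0,"az":0,"x":0,"y":0,"z":0,"claw":34}]'
python3 - <<'E'
from h import *
c=read_camera("scene");save(c,"end.png")
w=cloud(c);I=c["image"].astype(int)
m=(abs(w[...,0]-.575)<.09)&(abs(w[...,1]+.28)<.055)&(I[...,0]>1.3*I[...,2])&(w[...,2]<.06)
P=w[m];print(len(P),np.percentile(P,[1,50,99],axis=0).round(3),cv2.minAreaRect((P[:,:2]*1000).astype(np.float32)))
E
```

```text
time: 26.82
tcp_pos: [0.4761, -0.2801, 0.253]
tcp_rot: [3.14, -0.002, 0.001]
contact_force: [-0.4, -1.2, -0.6]
width: 0.0338
grip_force: 0.0
564 [[ 0.506 -0.316  0.011]
 [ 0.55  -0.277  0.021]
 [ 0.646 -0.24   0.025]] ((566.8344116210938, -265.34344482421875), (155.11880493164062, 78.02474212646484), 14.672948837280273)
```

View pics/end.png

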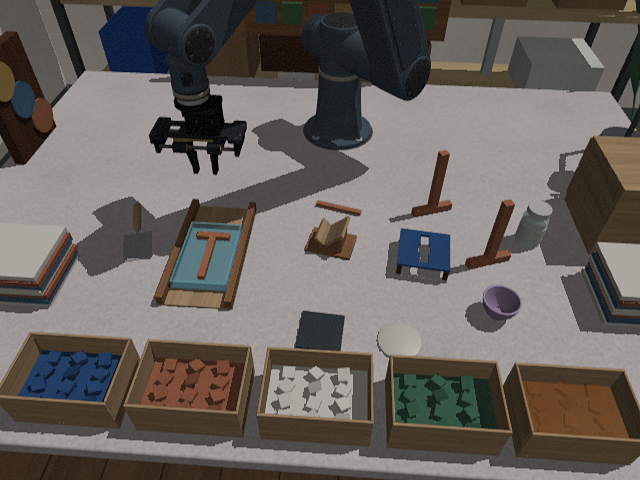

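The key lies flat inside the tray (image (210,255)); the caddy and the rest are empty and the bystanders haven't moved.

```bash
python3 -c "
from bench import *;print(close_job())"
```

```text
the job is handed in; nothing more can be done
None
```

The job is handed in at about 27 s: the T-key was turned and lifted out through the guard slot, leaned on the rest and let go, then taken again across its stem and laid flat in the slide tray, where the last picture shows it at rest with the other things where they were.

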